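# Set and lock the sliding leg of a tube-rack cradle

### The job

Pull the rack cradle's spring-loaded sliding leg out until its black pointer stands at the red length mark, and, holding it there, swing the orange cam lever closed, fully in against the teal post; do not close the lever before the leg is at the mark. Finish while still holding the leg, pointer at the mark and lever closed: do not let go, for the next rack is about to be loaded. Leave the mark itself and the other things on the bench where they are.

Things in the scene. Friction and masses are not known exactly. Their poses are not given: they have to be found in the camera images.
- cradle: Fixed cradle: white base plate (x -220..200, y -55..90 mm, 12 thick), teal sleeve (x -200..0, y -33..33, top at z 50) carrying capped tubes (x -195..-65, up to z 172). Origin on the bench under the middle of the sleeve's mouth, where the leg comes out. +x = direction in which the leg pulls out, z up. Yellow scale on the +y side (y 64..86).
- leg_origin (a point): Origin of the leg's teal handle, fixed on the end of the sliding leg (bar 30 mm wide, top at z 33; foot strip to z 37): upright post x 10..64, y -15..-1, z 36..78 mm; beyond it a crosswise stop plate x 70..78, y -55..55, z 24..80 mm. Axes as the cradle's; leg fully in, it coincides with the cradle's origin; moves with the leg.
- pinch_point (a point): Handle point x 59, y 0, z 60 mm, 11 mm short of the stop plate's inner face. Closed lever + post span y -15..15 there. Open fingers lowered over post and lever, closing along the handle's y, can push the stop plate in +x with their sides; shutting them (20 N or more) swings the lever closed and pinches it and the post, which holds the leg.
- leg (a joint): How far the leg is pulled out, m: 0 fully in (its start), 0.115 the stop. A spring pulls it in with about 5 N (in) to 7 N (out); friction about 1.5 N. It slides back in whenever it is not held; the closed lever does not carry the spring's pull.
- pointer (a point): Middle of the 3 mm wide black pointer strip that the handle carries over the yellow scale: x 74, y 75, z 20.5 mm in the handle's frame. Axes as the cradle's.
- mark_line (a point): Red length mark, a 4 mm wide line across the yellow scale, z 17.5 mm, straight ahead of the pointer along the cradle's +x, 45 to 95 mm from it at the start. Axes as the cradle's. Pull the leg out by their x distance. Its red tab (12 x 7 mm, y 84..91, top z 20.5) sits in a stiff slide (20 N): leave it as set.
- lever (a joint): Angle of the orange cam lever, rad: 0 closed (along x beside the post), 0.45 open stop, starts 0.34 to 0.42. Upright blade 50 mm long, 10 thick, z 40..78 mm, upright pivot at x 14, y 10 mm of the handle; opens away from the post, tip towards +y (outer corner up to y 36). Stays where it is left; about 5 N at the tip moves it.
- lever_tip (a point): Outer face of the lever, 5 mm from its free end, 59 mm above the bench; moves with the leg and the lever.
- sample_rack: Bystander, to be left alone: white wire tube rack with red- and orange-capped tubes, 70 x 160 x 109 mm. Origin under its middle, on the bench.
- reagent: Bystander, to be left alone: closed reagent bottle with a blue cap, 60 mm across, 130 mm high. Origin under its middle, on the bench.
- tip_box: Bystander, to be left alone: blue pipette-tip box with a clear lid, 80 x 120 x 58 mm. Origin under its middle, on the bench.
- tube_brush: Bystander, to be left alone: tube brush lying down, 240 mm long, white bristles, steel wire stem. Origin under its middle, on the bench.

How it is judged:
By the outcome, as a careful person would: the job done as asked, in the order asked, and still so for the second after the job is handed in, while the arm keeps its last pose, push and grip.
It also fails if it takes over 32 s, if anything falls off the work surface, if the arm or the gripper's body presses on something with over 40 N, if the wrist force passes 120 N, or if a joint passes its speed limit or range.

### The arm

A 6-joint arm with a two-finger parallel gripper is mounted at the origin on the work surface. World frame = base frame: x ahead of the robot, y to its left, z up, the work surface at z = 0. Lengths are in m, angles in degrees, forces in N, time in s.
With the tool pointing down it reaches from about 0.35 to 0.775 m from the base axis. Payload 7.3 kg.
Tool frame: the origin (TCP) lies midway between the tips of the shut fingers; the grasp point (between the pads) lies 19 mm behind it; z points along the fingers, y is the line along which they close (so a half turn about z gives the same grasp; the last joint's range is limited). The gripper opens to 92 mm and grips with 3 to 60 N. Pads are 19 mm wide; open, the fingers measure 130 mm over their backs; the gripper's body (75 mm by 190 mm) begins 47 mm behind the grasp point.
Start: joints at [66.52, 19.595, 87.324, -0, 73.075, -8.365], TCP at [0.137, 0.507, 0.227] pointing down, gripper open.
Joint ranges: [-145.02, 145.02], [-44.19, 115.74], [2.07, 154.8], [-57.11, 237.11], [16.16, 152.29], [-177.93, 177.93]. Speed limits (degrees/s): [147.25, 147.25, 180, 180, 180, 180].

### API

Orientations are given as a 3x3 rotation matrix whose columns are the frame's x, y, z axes.
In Python, from workcell import arm gives the robot as it stands. The module is installed in compiled form; this text tells all that it offers.
- The arm moves only by the tool step_arm, never from a script. Its argument "increments" is a list of rows, each an object with "jaw": the opening, from 0 (shut) to 1 (fully open); "translation": the shift along the tool's x, y, z in units of 40 mm (1.0 is 40 mm), a list of three; "twist": the turn about the tool's z in units of 5 degrees (1.0 is 5 degrees). A call has 1 to 8 rows; each row shifts and turns the commanded pose from where the row before left it, along the tool's axes as they then stand; what a row does not reach is not made up. A row lasts 1/12 s, in which the tool goes at most 41.7 mm and 7.16 degrees, less where a joint would pass 70% of its speed; a pose out of reach is approached as far as the arm can. A call is refused whole if a number of a shift passes 1 or a number of a turn 1, either way. A call with a gripper value outside its range is refused whole. The fingers move at their own pace and stop on an object; the grip force is fixed at half the most. Time passes only in rows, so rows that do not move let the fingers close. It gives the time, the measured TCP pose, the force, the opening and the grip force at its end, in the units of the state.
- arm.observe(): the state, without advancing time (a new reading comes with each control period).
- arm.camera(name): name is "side" or "top"; returns (picture, depth): 400x640x3 uint8, red, green, blue; 400x640 float32, m along the optical axis (not along the pixel's ray), 0 where there is no reading.
- arm.camera_model(name): a dict with "fov_y" (degrees; the focal length in pixels is half the picture's height over the tangent of half this angle, whatever the lens; pixels are square), "cx", "cy" (the principal point, pixels), "eye" and "rotation" of the camera in the world. Camera axes: x right, y down, z forward; pixel columns grow to the right and rows downward; lengths in m; the calibration is good to about 2 mm. A picture is of the moment at which its call begins. camera_model takes no time and is no camera call.
- arm.hand_in(): hands the job in; it is judged then, once.
The state is a dict: "time_s": time; "q": joint angles; "qd": joint speeds; "joint_torque": joint torques, N m; "tcp_pos": TCP position; "orientation": TCP orientation; "contact_force": force on the tool from outside, world axes, zero at the start; "ft_torque": the same for the moment, N m; "gripper_width": finger opening in m; "grip_force": force on a finger pad.
Only numpy, scipy, OpenCV 4.12 (cv2) and the standard library are available. Lean on these libraries where they do the work, as an engineer would, in place of code of your own. Each camera call takes 0.05 s, during which the arm holds its last target. There are 200 camera calls.

## Working session

There is one attempt and no reset: what is moved stays moved. The work goes in short steps, Python scripts to look and compute and a tool call to move; the robot and the scene stay as the last step left them, time stands still between calls to the robot, and variables do not carry over. Pictures are saved under pics/ and viewed, at most 10 in all, crops included, and the job is handed in when it is done.

Besides the shell and the picture viewer there is one more tool, called by a JSON object that holds its "name" and its "arguments". step_arm: Moves the arm, as the interface text tells. Its arguments: {"type":"object","properties":{"increments":{"type":"array"}},"required":["increments"]}

```bash
mkdir -p pics; cat > h.py <<'E'
import numpy as np, cv2
from workcell import arm
def model(n):
    m=arm.camera_model(n); f=200/np.tan(np.radians(m["fov_y"])/2)
    return f,m["cx"],m["cy"],np.array(m["eye"]),np.array(m["rotation"])
def pts(n,depth):
    f,cx,cy,e,R=model(n); v,u=np.mgrid[0:400,0:640]
    return e+(np.stack([(u-cx)/f*depth,(v-cy)/f*depth,depth],-1))@R.T
def ray(n,u,v,z):
    f,cx,cy,e,R=model(n); d=R@np.array([(u-cx)/f,(v-cy)/f,1]); return e+d*(z-e[2])/d[2]
def proj(n,p):
    f,cx,cy,e,R=model(n); c=R.T@(np.array(p)-e); return c[0]/c[2]*f+cx,c[1]/c[2]*f+cy
E
python3 - <<'E'
from h import *
ims=[]
for n in("top","side"):
    im,d=arm.camera(n); cv2.imwrite(f"pics/{n}0.png",im[:,:,::-1]); np.savez(f"{n}0.npz",im=im,d=d); print(n,model(n))
s=arm.observe(); print(s["tcp_pos"],s["orientation"],s["gripper_width"])
E
```

```text
top (np.float64(402.43674827193655), 323.28978797970035, 195.60472655148945, array([ 0.49864816, -0.13049649,  0.92445157]), array([[-0.02053804, -0.99582662,  0.08892433],
       [-0.99943383,  0.01807856, -0.02837584],
       [ 0.02664979, -0.08945677, -0.99563411]]))
side (np.float64(409.37497956444327), 328.8218995999064, 199.10137510337412, array([0.10363782, 0.34883845, 0.8662961 ]), array([[-0.69520081, -0.56035004,  0.45022623],
       [-0.71863049,  0.52758913, -0.45301206],
       [ 0.01631086, -0.63848065, -0.76946502]]))
[0.13674627 0.5065097  0.22610575] [[-9.65397954e-01  2.60780525e-01 -5.55372576e-04]
 [ 2.60781039e-01  9.65397118e-01 -1.28642890e-03]
 [ 2.00679479e-04 -1.38674647e-03 -9.99999018e-01]] 0.0916727169267734
```

View pics/top0.png

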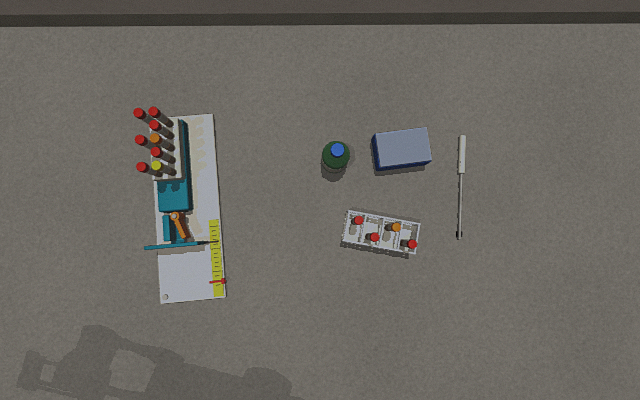

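View pics/side0.png

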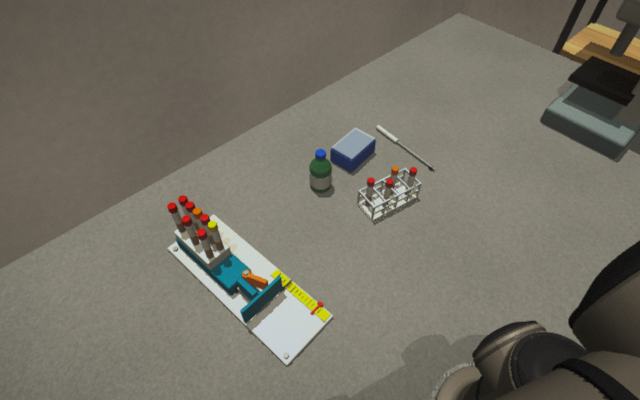

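The top view shows the cradle at left (pixels x 145–225, y 110–303). The leg pulls down the image, the stop plate is at row ~245, the red mark at ~(217,282), and the lever is open at ~(179,225).

```bash
python3 - <<'E'
from h import *
for n,box in(("top",(135,100,235,310)),("side",(160,180,345,370))):
    z=np.load(n+"0.npz"); im=z["im"]; d=z["d"]; P=pts(n,d)
    hsv=cv2.cvtColor(im,cv2.COLOR_RGB2HSV); H,S,V=[hsv[...,i].astype(int) for i in range(3)]
    roi=np.zeros((400,640),bool); roi[box[1]:box[3],box[0]:box[2]]=1
    yel=roi&(H>24)&(H<35)&(S>150)&(V>100)&(P[...,2]<.04)
    red=roi&((H<5)|(H>174))&(S>150)&(V>80)&(P[...,2]<.05)
    teal=roi&(H>85)&(H<100)&(S>120)
    org=roi&(H>7)&(H<20)&(S>150)&(V>90)&(P[...,2]>.05)&(P[...,2]<.1)
    def W(m,z): v,u=np.nonzero(m); return np.array([ray(n,a,b,z) for a,b in zip(u,v)])[:,:2]
    print(n)
    for nm,m,zz in(("yel",yel|red,.0165),("red",red,.0175),("org",org,.078),("stop",teal&(P[...,2]>.070)&(P[...,2]<.088),.08)):
        if m.sum()<3: print(nm,m.sum()); continue
        w=W(m,zz); r=cv2.minAreaRect((w*1000).astype(np.float32)); print(nm,m.sum(),"c",np.round(r[0],1),"sz",np.round(r[1],1),"ang",round(r[2],2), np.round(np.median(P[m],0),4))
    wh=roi&(S<60)&(V>140)&(abs(P[...,2]-.012)<.012)
    w=W(wh,.012); r=cv2.minAreaRect((w*1000).astype(np.float32)); print("white",r,np.median(P[wh],0))
    print(cv2.boxPoints(r).round(1))
    c=im[box[1]:box[3],box[0]:box[2],::-1]; cv2.imwrite(f"pics/{n}c.png",cv2.resize(c,None,fx=2.8,fy=2.8,interpolation=2))
E
```

```text
top
yel 643 c [577.8 144.1] sz [451.7  73.1] ang 23.86 [0.4406 0.0855 0.0136]
red 36 c [580.8 166.2] sz [427.8  31.4] ang 24.62 [0.3949 0.074  0.0197]
org 125 c [518.7 150.2] sz [58.3 18.1] ang 18.74 [0.5185 0.1484 0.0778]
stop 346 c [506.8 165. ] sz [ 66.6 108.7] ang 4.15 [0.4813 0.1718 0.0789]Traceback (most recent call last):
  File "<stdin>", line 16, in <module>
  File "<stdin>", line 10, in W
  File "h.py", line 10, in ray
    f,cx,cy,e,R=model(n); d=R@np.array([(u-cx)/f,(v-cy)/f,1]); return e+d*(z-e[2])/d[2]
                ~~~~~^^^
  File "h.py", line 4, in model
    m=arm.camera_model(n); f=200/np.tan(np.radians(m["fov_y"])/2)
ValueError: time passes only in moves, steps and waits
```

```bash
sed -i 's/^def model/import functools\n@functools.lru_cache\ndef model/' h.py; cat > m.py <<'E'
from h import *
BOX={"top":(135,100,235,310),"side":(160,180,345,370)}
def masks(n,im,d):
    P=pts(n,d); b=BOX[n]
    hsv=cv2.cvtColor(im,cv2.COLOR_RGB2HSV); H,S,V=[hsv[...,i].astype(int) for i in range(3)]
    roi=np.zeros((400,640),bool); roi[b[1]:b[3],b[0]:b[2]]=1
    roi&=d>0; Z=P[...,2]
    low=roi&(Z>.004)&(Z<.032)
    M=dict(yel=(low&(H>24)&(H<35)&(S>150)&(V>90),.0165), red=(low&((H<5)|(H>174))&(S>150)&(V>80),.0175),
      org=(roi&(H>6)&(H<22)&(S>150)&(V>80)&(Z>.066)&(Z<.09),.078),
      stop=(roi&(H>85)&(H<105)&(S>120)&(Z>.066)&(Z<.09),.08), white=(roi&(S<60)&(V>120)&(Z>.002)&(Z<.022),.012))
    return M,P
def W(n,m,z):
    v,u=np.nonzero(m); return np.array([ray(n,a,b,z)[:2] for a,b in zip(u,v)])*1000
E
python3 - <<'E'
from m import *
for n in BOX:
    z=np.load(n+"0.npz"); im=z["im"]; M,P=masks(n,im,z["d"]); b=BOX[n]
    print(n)
    for k,(m,zz) in M.items():
        k2,l,st,c=cv2.connectedComponentsWithStats(m.astype(np.uint8)); 
        if k in("white","org"): m=l==1+st[1:,4].argmax()
        w=W(n,m,zz); r=cv2.minAreaRect(w.astype(np.float32)); print(k,len(w),"c",np.round(r[0],1),"sz",np.round(r[1],1),"ang",round(r[2],2),"mean",w.mean(0).round(1),"z",np.median(P[m],0).round(4))
        if k in("white","yel"): print(cv2.boxPoints(r).round(1).tolist())
    cv2.imwrite(f"pics/{n}c.png",cv2.resize(im[b[1]:b[3],b[0]:b[2],::-1],None,fx=2.8,fy=2.8,interpolation=2))
E
```

```text
top
yel 607 c [446.5  85.4] sz [167.9  20.5] ang 4.22 mean [446.   85.5] z [0.445  0.0856 0.0135]
[[362.1000061035156, 89.5], [363.6000061035156, 69.0], [531.0, 81.4000015258789], [529.5, 101.80000305175781]]
red 34 c [396.7  80.7] sz [32.8 10.8] ang 83.92 mean [394.8  78.2] z [0.3948 0.0725 0.0198]
org 130 c [518.6 150.5] sz [58.3 18.7] ang 18.74 mean [519.9 148.7] z [0.5205 0.1485 0.0778]
stop 346 c [506.8 165. ] sz [ 66.6 108.7] ang 4.15 mean [493.6 167.3] z [0.4813 0.1718 0.0789]
white 3266 c [586.2 125.4] sz [377.1 100.2] ang 6.38 mean [629.8 116. ] z [0.6297 0.1162 0.012 ]
[[393.20001220703125, 154.1999969482422], [404.3999938964844, 54.599998474121094], [779.0999755859375, 96.5], [768.0, 196.10000610351562]]
side
yel 548 c [446.1  90.9] sz [167.7  21.6] ang 4.06 mean [440.9  89.9] z [0.4406 0.0884 0.0121]
[[361.70001220703125, 95.80000305175781], [363.20001220703125, 74.19999694824219], [530.5, 86.0999984741211], [529.0, 107.5999984741211]]
red 26 c [394.   85.3] sz [11.4 33.5] ang 13.7 mean [396.5  80.7] z [0.3959 0.0751 0.0181]
org 153 c [515.9 156.4] sz [60.2 20.1] ang 17.08 mean [515.3 155.4] z [0.5173 0.1538 0.0756]
stop 337 c [507.4 171.1] sz [ 70.2 107.1] ang 4.86 mean [492.4 174.3] z [0.4818 0.1775 0.0771]
white 4236 c [561.5 159. ] sz [418.9 142.7] ang 4.81 mean [466.4 175.6] z [0.4352 0.1821 0.0105]
[[346.79998779296875, 212.5], [358.79998779296875, 70.30000305175781], [776.2000122070312, 105.5], [764.2000122070312, 247.6999969482422]]
```

View pics/topc.png

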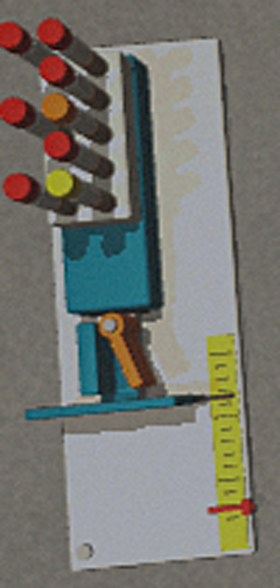

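View pics/sidec.png

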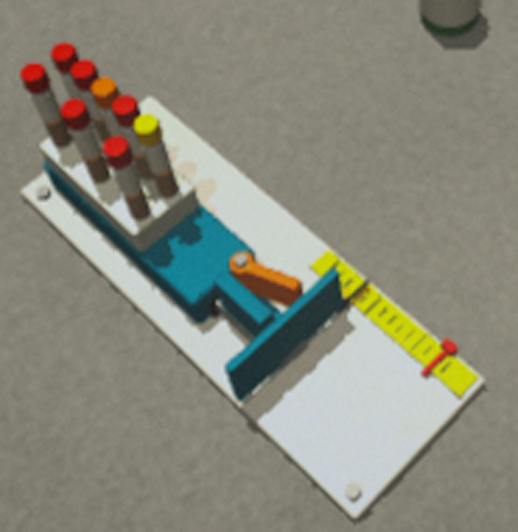

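The crops show the pointer at full-image (215,241) and the red mark at (215,282) in the top view, so the pull is roughly 90 mm. The cradle yaw is about 184.4°, with its origin near (0.550, 0.1735). First I'll align the tool.

{"name": "step_arm", "arguments": {"increments": [{"jaw":1,"translation":[0,0,0],"twist":-0.975},{"jaw":1,"translation":[0,0,0],"twist":-0.975},{"jaw":1,"translation":[0,0,0],"twist":-0.975},{"jaw":1,"translation":[0,0,0],"twist":-0.975},{"jaw":1,"translation":[0,0,0],"twist":0}]}}

```text
time_s: 0.52
tcp_pos: [0.1368, 0.5066, 0.2263]
orientation: [[-0.997, -0.079, -0.0], [-0.079, 0.997, -0.001], [0.0, -0.001, -1.0]]
contact_force: [0.8, 0.0, 0.8]
gripper_width: 0.0916
grip_force: 0.0
```

{"name": "step_arm", "arguments": {"increments": [{"jaw":1,"translation":[-0.52,-0.57,0],"twist":0},{"jaw":1,"translation":[-0.52,-0.57,0],"twist":0},{"jaw":1,"translation":[-0.52,-0.57,0],"twist":0},{"jaw":1,"translation":[-0.52,-0.57,0],"twist":0},{"jaw":1,"translation":[-0.52,-0.57,0],"twist":0},{"jaw":1,"translation":[-0.52,-0.57,0],"twist":0},{"jaw":1,"translation":[-0.52,-0.57,0],"twist":0},{"jaw":1,"translation":[-0.52,-0.57,0],"twist":0}]}}

```text
time_s: 1.18
tcp_pos: [0.3175, 0.3365, 0.2266]
orientation: [[-0.997, -0.074, -0.0], [-0.074, 0.997, -0.0], [0.0, -0.0, -1.0]]
contact_force: [0.5, 0.6, -1.0]
gripper_width: 0.0918
grip_force: 0.0
```

{"name": "step_arm", "arguments": {"increments": [{"jaw":1,"translation":[-0.52,-0.57,0],"twist":0},{"jaw":1,"translation":[-0.52,-0.57,0],"twist":0},{"jaw":1,"translation":[-0.52,-0.57,0],"twist":0},{"jaw":1,"translation":[-0.52,-0.57,0],"twist":0},{"jaw":1,"translation":[-0.52,-0.57,0],"twist":0},{"jaw":1,"translation":[-0.52,-0.57,0],"twist":0},{"jaw":1,"translation":[-0.5,-0.5,0],"twist":0},{"jaw":1,"translation":[-0.4,-0.4,0],"twist":0}]}}

```text
time_s: 1.85
tcp_pos: [0.4916, 0.176, 0.2265]
orientation: [[-0.997, -0.072, -0.0], [-0.072, 0.997, -0.0], [0.0, -0.0, -1.0]]
contact_force: [0.2, 0.1, -0.5]
gripper_width: 0.0923
grip_force: 0.0
```

{"name": "step_arm", "arguments": {"increments": [{"jaw":1,"translation":[-0.15,-0.17,0.6],"twist":0},{"jaw":1,"translation":[0,0,0.6],"twist":0},{"jaw":1,"translation":[0,0,0.6],"twist":0},{"jaw":1,"translation":[0,0,0.6],"twist":0},{"jaw":1,"translation":[0,0,0],"twist":0}]}}

```text
time_s: 2.27
tcp_pos: [0.4939, 0.1707, 0.1263]
orientation: [[-0.997, -0.074, -0.009], [-0.074, 0.997, -0.002], [0.009, -0.001, -1.0]]
contact_force: [-1.2, -0.3, -0.7]
gripper_width: 0.0917
grip_force: 0.0
```

```bash
python3 - <<'E'
from m import *
out=[]
for n in BOX:
    im,d=arm.camera(n); b=(110,130,290,330) if n=="top" else (170,170,370,370)
    out.append(cv2.resize(im[b[1]:b[3],b[0]:b[2],::-1],(400,int(400*(b[3]-b[1])/(b[2]-b[0]))),interpolation=2)[:400])
cv2.imwrite("pics/a.png",np.hstack(out)); print(arm.observe()["tcp_pos"])
E
```

```text
[0.49649942 0.17137153 0.13056337]
```

View pics/a.png

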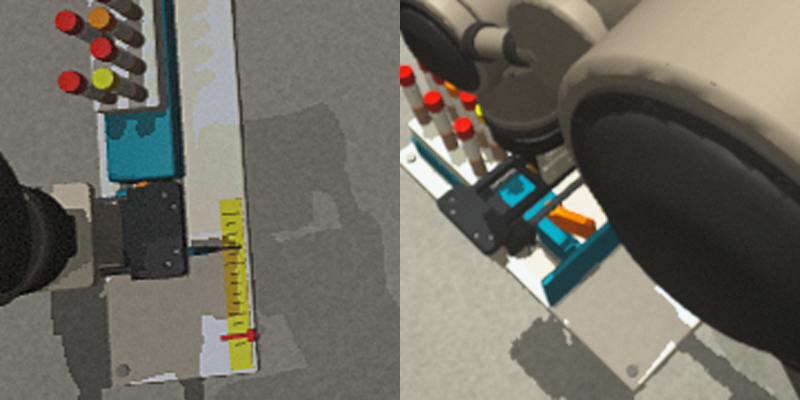

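The left half shows the pointer at (240,247) and the mark at (240,337), with the view of both clear past the gripper. The fingers straddle the post and lever. Next I descend.

{"name": "step_arm", "arguments": {"increments": [{"jaw":1,"translation":[-0.03,0,0.4],"twist":0},{"jaw":1,"translation":[0,0,0.4],"twist":0},{"jaw":1,"translation":[0,0,0.4],"twist":0},{"jaw":1,"translation":[0,0,0.4],"twist":0},{"jaw":1,"translation":[0,0,0.4],"twist":0},{"jaw":1,"translation":[0,0,0.2],"twist":0},{"jaw":1,"translation":[0,0,0],"twist":0},{"jaw":1,"translation":[0,0,0],"twist":0}]}}

```text
time_s: 3.03
tcp_pos: [0.4988, 0.1717, 0.0438]
orientation: [[-0.997, -0.076, 0.001], [-0.076, 0.997, 0.0], [-0.001, 0.0, -1.0]]
contact_force: [-0.2, 0.7, 0.6]
gripper_width: 0.092
grip_force: 0.0
```

```bash
cat > t.py <<'E'
from m import *
# top view: unwrap the scale: u runs along cradle x; print dark/red profile
def gap(tag):
    im,d=arm.camera("top"); s=arm.observe()
    a=np.radians(184.2); ex=np.array([np.cos(a),np.sin(a)]); ey=np.array([-ex[1],ex[0]])
    C=np.array([446.5,85.4])/1000 # scale middle as seen in top view
    xs=np.arange(-90,90,.5); 
    def prof(ys,z):
        acc=[]
        for y in ys:
            uv=np.array([proj("top",[*(C+ex*x/1000+ey*y/1000),z]) for x in xs],np.float32)
            acc.append(cv2.remap(im.astype(np.float32),uv[:,0],uv[:,1],cv2.INTER_LINEAR))
        return np.mean(acc,0).reshape(-1,3)
    p=prof(np.arange(-1,8,.5),.0175); r=np.clip(p[:,0]-2.2*p[:,1]-5,0,None); 
    q=prof(np.arange(-6,4,1),.0205); L=q.max(1)
    i=int(r.argmax()); w=slice(max(i-10,0),i+11); red=(r[w]*xs[w]).sum()/r[w].sum()
    base=np.median(L); k=np.clip(base*.75-L,0,None); k[r>5]=0
    i=int(np.convolve(k,np.ones(7),"same").argmax()); w=slice(max(i-8,0),i+9); blk=(k[w]*xs[w]).sum()/k[w].sum()
    print("red",red.round(2),"black",blk.round(2),"gap",(red-blk).round(2),"max r,k",r.max().round(),k.max().round(),"tcp",np.round(s["tcp_pos"],4),"F",np.round(s["contact_force"],1))
    b=(190,205,240,305); cv2.imwrite(f"pics/{tag}.png",cv2.resize(im[b[1]:b[3],b[0]:b[2],::-1],None,fx=6,fy=6,interpolation=cv2.INTER_NEAREST))
    return xs,p,L
E
python3 - <<'E'
from t import *
xs,p,L=gap("b")
E
```

```text
red 51.81 black -36.15 gap 87.97 max r,k 95.0 64.0 tcp [0.499  0.1718 0.0441] F [-0.5  0.2  0.3]
```

View pics/b.png

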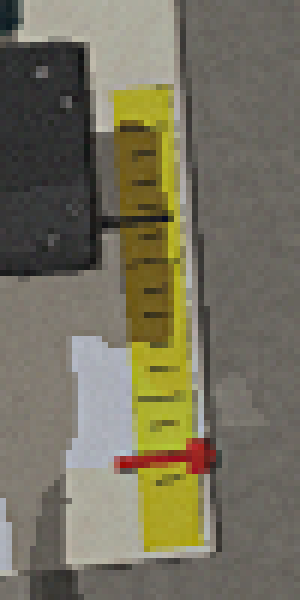

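The pointer is at row 218 and the red line at row 458, clear of the gripper, and the measured gap is 88 mm. I'll pull most of the way.

{"name": "step_arm", "arguments": {"increments": [{"jaw":1,"translation":[0.2,0,0],"twist":0},{"jaw":1,"translation":[0.25,0,0],"twist":0},{"jaw":1,"translation":[0.3,0,0],"twist":0},{"jaw":1,"translation":[0.35,0,0],"twist":0},{"jaw":1,"translation":[0.35,0,0],"twist":0},{"jaw":1,"translation":[0.35,0,0],"twist":0},{"jaw":1,"translation":[0.2,0,0],"twist":0},{"jaw":1,"translation":[0,0,0],"twist":0}]}}

```text
time_s: 3.75
tcp_pos: [0.4189, 0.1658, 0.0442]
orientation: [[-0.997, -0.076, 0.005], [-0.076, 0.997, 0.001], [-0.005, 0.001, -1.0]]
contact_force: [4.3, 1.1, -0.6]
gripper_width: 0.0919
grip_force: 2.2
```

{"name": "step_arm", "arguments": {"increments": [{"jaw":1,"translation":[0,0,0],"twist":0},{"jaw":1,"translation":[0,0,0],"twist":0}]}}

```text
time_s: 3.92
tcp_pos: [0.4201, 0.1658, 0.0439]
orientation: [[-0.997, -0.076, 0.004], [-0.076, 0.997, 0.001], [-0.004, 0.001, -1.0]]
contact_force: [5.7, 0.1, 3.7]
gripper_width: 0.0921
grip_force: 2.4
```

```bash
python3 - <<'E'
from t import *
xs,p,L=gap("c")
E
```

```text
red 51.79 black 36.0 gap 15.79 max r,k 47.0 63.0 tcp [0.4201 0.1658 0.0437] F [5.6 0.4 3.6]
```

View pics/c.png

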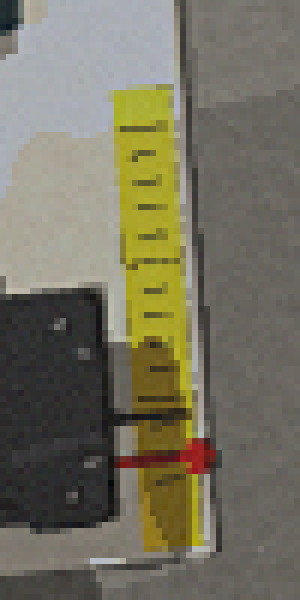

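The pointer is at row 415 with about 16 mm to go to the red line. I'll move 14 mm and re-measure.

{"name": "step_arm", "arguments": {"increments": [{"jaw":1,"translation":[0.12,0,0],"twist":0},{"jaw":1,"translation":[0.12,0,0],"twist":0},{"jaw":1,"translation":[0.11,0,0],"twist":0},{"jaw":1,"translation":[0,0,0],"twist":0},{"jaw":1,"translation":[0,0,0],"twist":0},{"jaw":1,"translation":[0,0,0],"twist":0}]}}

```text
time_s: 4.47
tcp_pos: [0.4059, 0.1647, 0.0434]
orientation: [[-0.997, -0.076, 0.003], [-0.076, 0.997, 0.001], [-0.003, 0.001, -1.0]]
contact_force: [5.0, 0.9, 3.5]
gripper_width: 0.0915
grip_force: 2.6
```

```bash
python3 - <<'E'
from t import *
xs,p,L=gap("d")
s=(xs>35)&(xs<65)
for x,c,l in zip(xs[s][::2],p[s][::2],L[s][::2]): print(x,c.round().astype(int),int(l))
E
```

```text
red 52.24 black 49.99 gap 2.25 max r,k 20.0 71.0 tcp [0.406  0.1647 0.0434] F [4.7 1.3 2.8]
35.5 [114  94  30] 112
36.5 [114  95  31] 108
37.5 [102  86  31] 94
38.5 [86 73 29] 81
39.5 [88 74 28] 87
40.5 [104  87  30] 97
41.5 [114  95  32] 105
42.5 [115  97  32] 110
43.5 [116  98  33] 111
44.5 [117  97  31] 112
45.5 [117  95  29] 114
46.5 [110  89  30] 114
47.5 [100  82  32] 93
48.5 [73 62 33] 57
49.5 [42 41 33] 34
50.5 [40 32 34] 41
51.5 [72 30 33] 54
52.5 [102  35  33] 77
53.5 [110  58  30] 97
54.5 [115  80  28] 106
55.5 [117  88  30] 113
56.5 [117  91  31] 110
57.5 [102  81  30] 101
58.5 [87 73 29] 92
59.5 [90 77 30] 88
60.5 [98 83 31] 92
61.5 [105  88  31] 102
62.5 [109  91  29] 109
63.5 [110  91  26] 109
64.5 [110  90  26] 109
```

View pics/d.png

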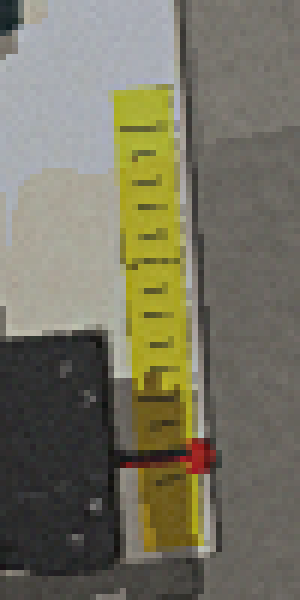

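The pointer now lies on the near edge of the red line (row ~457), with about 1.7 mm left. I'll make that move, settle, then close the jaw.

{"name": "step_arm", "arguments": {"increments": [{"jaw":1,"translation":[0.043,0,0],"twist":0},{"jaw":1,"translation":[0,0,0],"twist":0},{"jaw":1,"translation":[0,0,0],"twist":0},{"jaw":1,"translation":[0,0,0],"twist":0}]}}

```text
time_s: 4.85
tcp_pos: [0.4048, 0.1646, 0.0434]
orientation: [[-0.997, -0.076, 0.004], [-0.076, 0.997, 0.001], [-0.004, 0.001, -1.0]]
contact_force: [6.1, 1.0, 1.8]
gripper_width: 0.0918
grip_force: 3.3
```

```bash
python3 - <<'E'
from t import *
gap("e")
E
```

```text
red nan black 50.7 gap nan max r,k 0.0 77.0 tcp [0.4048 0.1646 0.0435] F [6.2 0.4 3.1]t.py:16: RuntimeWarning: invalid value encountered in scalar divide
  i=int(r.argmax()); w=slice(max(i-10,0),i+11); red=(r[w]*xs[w]).sum()/r[w].sum()
```

{"name": "step_arm", "arguments": {"increments": [{"jaw":1,"translation":[0.012,0,0],"twist":0},{"jaw":1,"translation":[0,0,0],"twist":0},{"jaw":1,"translation":[0,0,0],"twist":0},{"jaw":1,"translation":[0,0,0],"twist":0}]}}

```text
time_s: 5.23
tcp_pos: [0.4046, 0.1646, 0.0435]
orientation: [[-0.997, -0.076, 0.005], [-0.076, 0.997, 0.001], [-0.005, 0.001, -1.0]]
contact_force: [7.3, 1.2, 2.7]
gripper_width: 0.0917
grip_force: 3.7
```

{"name": "step_arm", "arguments": {"increments": [{"jaw":0.7,"translation":[0,0,0],"twist":0},{"jaw":0.6,"translation":[0,0,0],"twist":0},{"jaw":0.5,"translation":[0,0,0],"twist":0},{"jaw":0.4,"translation":[0,0,0],"twist":0},{"jaw":0.2,"translation":[0,0,0],"twist":0},{"jaw":0,"translation":[0,0,0],"twist":0},{"jaw":0,"translation":[0,0,0],"twist":0},{"jaw":0,"translation":[0,0,0],"twist":0}]}}

```text
time_s: 5.9
tcp_pos: [0.4044, 0.1645, 0.0433]
orientation: [[-0.997, -0.075, 0.004], [-0.075, 0.997, 0.001], [-0.004, 0.001, -1.0]]
contact_force: [7.9, 1.5, -0.5]
gripper_width: 0.0431
grip_force: 8.0
```

{"name": "step_arm", "arguments": {"increments": [{"jaw":0,"translation":[0,0,0],"twist":0},{"jaw":0,"translation":[0,0,0],"twist":0},{"jaw":0,"translation":[0,0,0],"twist":0},{"jaw":0,"translation":[0,0,0],"twist":0}]}}

```text
time_s: 6.23
tcp_pos: [0.4041, 0.1604, 0.0432]
orientation: [[-0.997, -0.077, 0.002], [-0.077, 0.997, -0.005], [-0.002, -0.006, -1.0]]
contact_force: [8.7, -27.9, 4.0]
gripper_width: 0.029
grip_force: 31.8
```

```bash
python3 - <<'E'
from t import *
xs,p,L=gap("f")
s=(xs>44)&(xs<60)
for x,c,l in zip(xs[s][::2],p[s][::2],L[s][::2]): print(x,c.round().astype(int),int(l))
E
```

```text
red nan black 51.54 gap nan max r,k 0.0 78.0 tcp [0.4041 0.1604 0.0432] F [  8.4 -26.9   4.5]
44.5 [111  93  31] 113
45.5 [113  93  32] 114
46.5 [114  93  29] 115
47.5 [115  93  27] 108
48.5 [98 74 27] 92
49.5 [73 48 28] 69
50.5 [51 32 29] 43
51.5 [33 26 30] 30
52.5 [32 31 30] 44
53.5 [65 55 31] 66
54.5 [96 78 32] 89
55.5 [107  85  31] 110
56.5 [113  89  30] 111
57.5 [100  79  29] 105
58.5 [86 71 29] 95
59.5 [89 76 30] 90t.py:16: RuntimeWarning: invalid value encountered in scalar divide
  i=int(r.argmax()); w=slice(max(i-10,0),i+11); red=(r[w]*xs[w]).sum()/r[w].sum()
```

View pics/f.png

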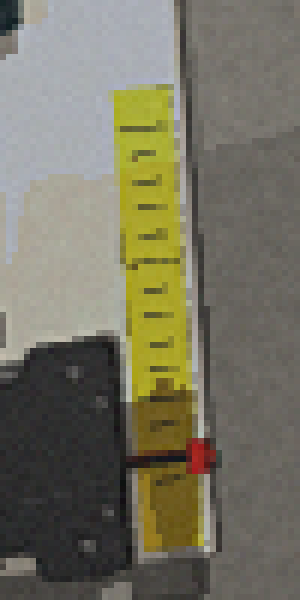

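Pointer on the red line (offset ≈0.2 mm), width 29 mm so the lever is in. A sideways load of 28 N remains from being ~4 mm off-centre, so I'll relieve it.

{"name": "step_arm", "arguments": {"increments": [{"jaw":0,"translation":[0,-0.035,0],"twist":0},{"jaw":0,"translation":[0,-0.035,0],"twist":0},{"jaw":0,"translation":[0,-0.03,0],"twist":0},{"jaw":0,"translation":[0,0,0],"twist":0},{"jaw":0,"translation":[0,0,0],"twist":0},{"jaw":0,"translation":[0,0,0],"twist":0}]}}

```text
time_s: 6.78
tcp_pos: [0.4041, 0.1601, 0.0431]
orientation: [[-0.997, -0.076, 0.003], [-0.076, 0.997, 0.0], [-0.003, 0.0, -1.0]]
contact_force: [6.2, 0.1, 2.1]
gripper_width: 0.0292
grip_force: 33.7
```

```bash
python3 - 2>/dev/null <<'E'
from t import *
xs,p,L=gap("g")
q=p.max(1); s=(xs>44)&(xs<60); k=np.clip(85-q[s],0,None); print((k*xs[s]).sum()/k.sum()-.36)
im,d=arm.camera("side"); cv2.imwrite("pics/gs.png",cv2.resize(im[200:360,200:360,::-1],None,fx=3.5,fy=3.5,interpolation=2))
E
```

```text
red nan black 51.53 gap nan max r,k 0.0 77.0 tcp [0.4042 0.1601 0.0432] F [ 6.2 -0.9  0.7]
51.35877413395242
```

View pics/gs.png

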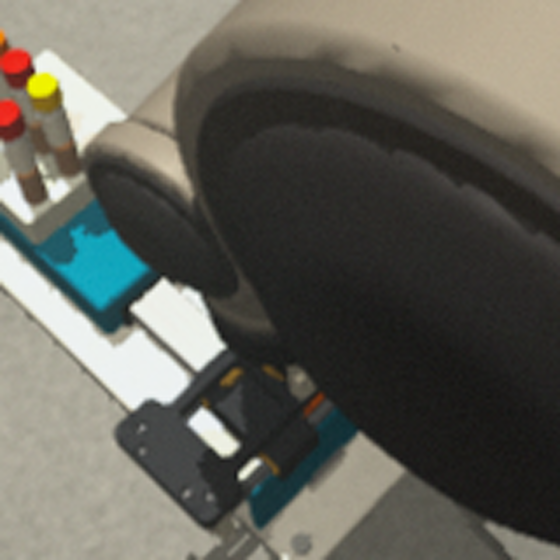

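The side view is mostly hidden by the arm. It shows the gripper (about (210,450)) closed over the leg, with the stop plate just beyond it at (290,480). The pointer is within about 0.3 mm of the mark, the grip is 34 N, the width is 29 mm and the sideways load is gone, so I'm handing in.

```bash
python3 -c "
from workcell import arm
print(arm.hand_in())"
```

```text
the job is handed in; nothing more can be done
None
```

I pulled the leg to the red mark first (pointer within about 0.3 mm), then closed the lever. I handed the job in at about 7 s, still holding the leg with about 34 N of grip. The 29 mm finger width is my evidence that the lever is fully in, since the arm hid it from both cameras.

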